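# Fetch the locating plug from behind the shells and restore the tray

### The arm

A 6-joint arm with a two-finger parallel gripper is mounted at the origin on a cart in front of the work surface, level with it; the furniture and walls round the work are solid. World frame = base frame: x ahead of the robot, y to its left, z up, the work surface at z = 0. Lengths are in mm, angles in degrees, forces in N, time in s.
With the tool pointing down it reaches from about 350 to 975 mm from the base axis. Payload 4.9 kg.
Tool frame: the origin (TCP) lies at the very end of the fingers, on their centre line; the grasp point (between the pads) lies hold_point_z behind it (hold_point_z is the distance from the TCP to the grasp point, in mm); z points along the fingers, y is the line along which they close (so a half turn about z gives the same grasp; the last joint's range is limited). The gripper opens to 85 mm and grips with 20 to 120 N. Pads are 22 mm wide; open, the fingers measure 114 mm over their backs; the gripper's body (76 mm by 85 mm) begins 54 mm behind the grasp point. The pads swing forward as they close: fully open they stand 13 mm farther back than shut.
Start: joints at [59.416, 3.019, 92.412, -0, 84.569, -6.818], TCP at [251.867, 571.983, 231.304] pointing down, gripper open.
Joint ranges: [-172.51, 172.51], [-57.92, 126.97], [3.15, 148.05], [-58.71, 238.71], [5.1, 150.11], [-179.66, 179.66]. Speed limits (degrees/s): [147.25, 147.25, 180, 180, 180, 180].

### API

Orientations are given as a 3x3 rotation matrix whose columns are the frame's x, y, z axes.
In Python, from plant import * gives the robot as it stands.
- The arm moves only by the shell command python3 -m handwheel 'ROWS' [FORCE]. ROWS is JSON, a list of rows, each a list of 5 numbers: the closure, from -1 (fully open) to 1 (shut), then the shift along the tool's x, y, z as a fraction of full scale, then the turn about the tool's z as a fraction of full scale. A call has exactly 5 rows; each row shifts and turns the commanded pose from where the row before left it, along the tool's axes as they then stand; what a row does not reach is not made up. Full scale, the value 1, is 2.5 cm for a shift and 6 degrees for a turn. A row lasts 1/10 s, in which the tool goes at most 50 mm and 8.59 degrees, less where a joint would pass 70% of its speed; a pose out of reach is approached as far as the arm can. A call with a number of a shift or a turn outside -1 to 1 is refused whole. A call with a gripper value outside its range is refused whole. The fingers move at their own pace and stop on an object; FORCE is the grip in N (left out, the last holds). Time passes only in rows, so rows that do not move let the fingers close, or fill a call up. It gives the time, the measured TCP pose, the force, the opening and the grip force at its end, in the units of the state.
- get_obs(): the state, without advancing time (a new reading comes with each control period).
- snapshot(name): name is "side" or "top" or "wrist"; returns the picture (400x640x3 uint8, red, green, blue); there is no depth.
- camera_params(name): a dict with "camera_matrix" (3x3 intrinsics, pixels), "D" ([k1, k2, p1, p2, k3] as OpenCV has them; the pictures are not rectified), "T" (4x4, takes a point from camera to world coordinates); the wrist camera has in their place "tool_from_camera" (4x4, takes a point from camera to tool coordinates, whose origin is the TCP and whose axes are the flange's). Camera axes: x right, y down, z forward; pixel columns grow to the right and rows downward; lengths in mm; the calibration is good to about 2 mm. A picture is of the moment at which its call begins: read the wrist's pose just before it. camera_params takes no time and is no camera call.
- sign_off(): hands the job in; it is judged then, once.
Trained networks look in the newest picture that a camera, given by its name, has taken for a name from the list of things; names that differ only in an ending like _2 or _b are one class to them, and where a whole thing is asked for, a point or a joint stands for the part that bears it (a point fixed in the world has none). Each returns a list of dicts, best first, with "p" (0 to 1); they miss things now and then, are a little off and sometimes report something else, mostly with a low value. They report only what shows in the picture. A call takes as long as a camera call.
- find_in(camera, target): "location" ([row, column] in pixels, amid what is visible of it).
- pinpoint(camera, target): "location" ([row, column] in pixels: a listed point, or the origin of a listed thing).
The state is a dict: "time_s": time; "q": joint angles; "qd": joint speeds; "tau": joint torques, N m; "eef_pos": TCP position; "ee_rot": TCP orientation; "wrist_force": force on the tool from outside, world axes, zero at the start; "torque": the same for the moment, N m; "grip_width": opening from 0.0 (shut) to 1.0 (fully open); "finger_force": force on a finger pad.
Only numpy, scipy, OpenCV 4.12 (cv2) and the standard library are available. Lean on these libraries where they do the work, as an engineer would, in place of code of your own. Each camera call takes 0.05 s, during which the arm holds its last target. There are 200 camera calls.

### The job

The stepped locating plug at the back of the kit tray is hemmed in by a tall flask shell, a short flask shell and a copper cone. Stand all three of those upright on the ribbed rubber mat, then fetch the plug and stand it upright and centred on top of the larger of the two die rings, and only after that put the three others back upright on the tray, each on the very mark where it stood at the start. Knock nothing over and leave the smaller ring where it is.

Things in the scene. Friction and masses are not known exactly. Their poses are not given: they have to be found in the camera images.
- kit_tray: Fixed aluminium tray, 175 (x) x 228 (y) mm, floor 6 mm above the bench, side lips 10 mm high, back rail 40 mm high along its +x edge. Origin: centre of its underside, at bench level; x points to the back rail. Four dark 66 mm circles mark places, in its frame: plug x +40, y 0; others x -36, y 0; x +30, y +72; x +30, y -72 mm. Tray and mat may swap places between starts.
- mat: Fixed dark rubber mat with fine grey ribs, 175 (x) x 220 (y) mm, 4 mm thick, empty at the start; ribs run along its x. Origin: centre of its underside, at bench level.
- tall_shell: Bare metal flask shell, tall bottle shape, 205 mm high, body 69 mm in diameter, narrowing to an open neck 41 mm in diameter from 186 mm height to the top, to grip; below that a shoulder widens to full width at 135 mm. Origin: centre of its underside, z up along its axis. Stands on one of the three outer marks of the tray.
- short_shell: Bare metal flask shell, short cone shape, 111 mm high, foot 71 mm in diameter, narrowing to an open neck about 42 mm in diameter from 90 mm height to the top (a 44 mm bead at 103 mm), to grip. Origin: centre of its underside, z up along its axis. Stands on one of the three outer marks.
- cone: Copper-coloured cone punch, 56 mm high: foot 49 mm in diameter, 40 mm at 18 mm height, 30 mm at 36 mm height, then a plain stem 20 mm in diameter from 42 to 56 mm height to grip. Origin: centre of its underside, z up along its axis. Stands on one of the three outer marks.
- plug: Stepped steel locating plug, 48 mm high: flange 55 mm in diameter and 21 mm high, above it a spigot 35 mm in diameter up to the top, to grip. Origin: centre of its underside, z up. At the start it stands on the tray's back mark; with 5 to 25 mm of air to its neighbours.
- big_ring: The larger die ring: loose, light grey steel, 68 mm outside, 28 mm bore, 22 mm high, lying flat on the bench. Origin: centre of its underside. It may swap places with the smaller ring.
- small_ring: The smaller die ring: loose, dark steel, 60 mm outside, 16 mm bore, 16 mm high, lying flat on the bench, to be left alone. Origin: centre of its underside.

How it is judged:
By the outcome, as a careful person would: the job done as asked, in the order asked, and still so for the second after the job is handed in, with the robot touching nothing.
It also fails if it takes over 144 s, if anything falls off the work surface, if the arm or the gripper's body presses on something with over 40 N, if the wrist force passes 120 N, or if a joint passes its speed limit or range.

## Working session

There is one attempt and no reset: what is moved stays moved. The work goes in short steps, Python scripts to look and compute and a shell command to move; the robot and the scene stay as the last step left them, time stands still between calls to the robot, and variables do not carry over. Pictures are saved under pics/ and viewed, at most 14 in all, crops included, and the job is handed in when it is done.

```bash
mkdir -p pics; ls; python3 - <<'E'
from plant import *
import cv2, numpy as np
o=get_obs(); print({k:np.round(v,3).tolist() for k,v in o.items()})
for c in("top","side","wrist"):
    im=snapshot(c); cv2.imwrite(f"pics/{c}0.png",im[:,:,::-1])
    p=camera_params(c); print(c,{k:np.round(v,3).tolist() for k,v in p.items()})
    for n in("kit_tray","mat","tall_shell","short_shell","cone","plug","big_ring","small_ring"):
        print(n,[(np.round(d["location"]).tolist(),round(d["p"],2)) for d in pinpoint(c,n)[:2]])
E
```

```text
pics
{'time_s': 0.0, 'q': [59.417, 3.055, 92.493, 0.001, 84.569, -6.82], 'qd': [0.036, -0.085, 0.04, -0.026, 0.048, 0.082], 'tau': [0.002, -39.37, -37.017, -0.0, 0.007, -0.0], 'eef_pos': [251.537, 571.461, 230.072], 'ee_rot': [[-0.915, 0.403, -0.001], [0.403, 0.915, -0.002], [0.0, -0.002, -1.0]], 'wrist_force': [-0.766, 0.451, 0.369], 'torque': [0.01, 0.016, -0.022], 'finger_force': 0.0, 'grip_width': 0.997}
top {'camera_matrix': [[369.854, 0.0, 321.151], [0.0, 369.854, 199.35], [0.0, 0.0, 1.0]], 'D': [-0.003, 0.0, 0.0, 0.0, 0.0], 'T': [[-0.048, -0.973, 0.224, 356.549], [-0.999, 0.047, -0.012, -274.386], [0.001, -0.224, -0.975, 891.948], [0.0, 0.0, 0.0, 1.0]]}
kit_tray [([233.0, 364.0], 0.92)]
mat [([191.0, 260.0], 0.58)]
tall_shell [([252.0, 387.0], 0.67)]
short_shell []
cone [([202.0, 357.0], 0.62), ([194.0, 260.0], 0.44)]
plug [([221.0, 378.0], 0.8)]
big_ring [([260.0, 241.0], 0.66)]
small_ring [([278.0, 290.0], 0.57)]
side {'camera_matrix': [[512.608, 0.0, 318.899], [0.0, 512.608, 198.698], [0.0, 0.0, 1.0]], 'D': [-0.049, 0.0, 0.0, 0.0, 0.0], 'T': [[0.979, -0.114, 0.169, 370.037], [-0.203, -0.493, 0.846, -1109.614], [-0.013, -0.862, -0.506, 562.215], [0.0, 0.0, 0.0, 1.0]]}
kit_tray [([267.0, 297.0], 0.89)]
mat [([192.0, 333.0], 0.91)]
tall_shell [([288.0, 274.0], 0.78)]
short_shell [([250.0, 285.0], 0.79)]
cone [([252.0, 339.0], 0.88)]
plug [([272.0, 311.0], 0.63)]
big_ring [([188.0, 253.0], 0.61)]
small_ring [([220.0, 239.0], 0.74)]
wrist {'camera_matrix': [[318.614, 0.0, 316.983], [0.0, 318.614, 198.54], [0.0, 0.0, 1.0]], 'D': [0.009, 0.0, 0.0, 0.0, 0.0], 'tool_from_camera': [[0.0, -0.957, -0.291, 74.248], [1.0, 0.0, -0.001, -0.897], [0.001, -0.291, 0.957, -143.717], [0.0, 0.0, 0.0, 1.0]]}
kit_tray []
mat []
tall_shell []
short_shell []
cone []
plug []
big_ring []
small_ring []
```

```bash
python3 -c "
import plant;print([k for k in dir(plant) if k[0]!='_'])"
```

```text
['PlanningError', 'camera_params', 'find_in', 'get_obs', 'hold_point_z', 'pinpoint', 'sign_off', 'snapshot']
```

View pics/top0.png

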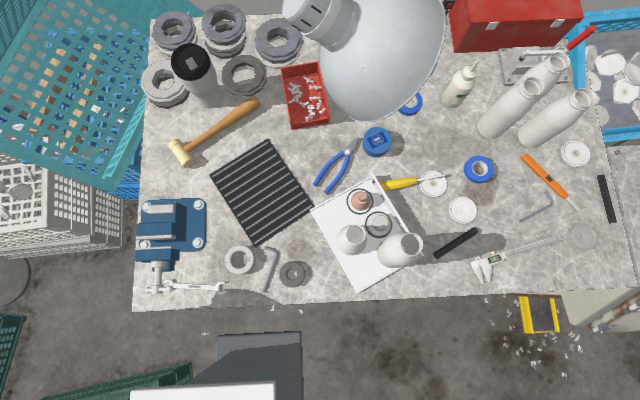

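View pics/side0.png

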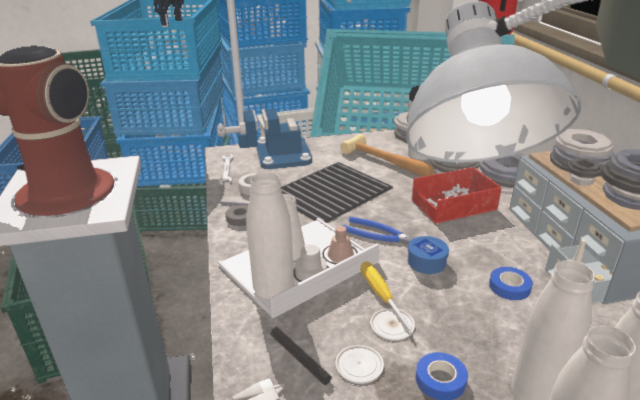

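```bash
cat > h.py <<'E'
from plant import *
import cv2, numpy as np
def ray(c,rc,z,T=None):
    p=camera_params(c); T=p["T"] if T is None else T; T=np.array(T)
    u=cv2.undistortPoints(np.array([[[rc[1],rc[0]]]],float),np.array(p["camera_matrix"]),np.array(p["D"]))[0,0]
    d=T[:3,:3]@[u[0],u[1],1]; o=T[:3,3]
    return (o+d*(z-o[2])/d[2])[:2]
def proj(c,P,T=None):
    p=camera_params(c); T=np.array(p["T"] if T is None else T); Ti=np.linalg.inv(T)
    r,_=cv2.Rodrigues(Ti[:3,:3])
    q=cv2.projectPoints(np.atleast_2d(np.array(P,float)),r,Ti[:3,3],np.array(p["camera_matrix"],float),np.array(p["D"],float))[0][:,0]
    return q[:,::-1]
def wristT(o):
    E=np.eye(4);E[:3,:3]=o["ee_rot"];E[:3,3]=o["eef_pos"]
    return E@np.array(camera_params("wrist")["tool_from_camera"])
E
python3 - <<'E'
from h import *
print(hold_point_z)
D={"top":dict(kit_tray=(233,364),mat=(191,260),tall=(252,387),cone=(202,357),plug=(221,378),big=(260,241),small=(278,290)),
"side":dict(kit_tray=(267,297),mat=(192,333),tall=(288,274),short=(250,285),cone=(252,339),plug=(272,311),big=(188,253),small=(220,239))}
for c in D:
  for n,l in D[c].items(): print(c,n,ray(c,l,6 if n in("tall","cone","plug","short") else 0).round(1))
E
```

```text
18.700000000000003
top kit_tray [ 472.9 -385. ]
top mat [ 590.1 -134.3]
top tall [ 424.1 -435.6]
top cone [ 549.2 -372.7]
top plug [ 499.7 -420.3]
top big [422.4 -87.2]
top small [ 374.8 -202.7]
side kit_tray [ 471.2 -395.2]
side mat [ 593.9 -148.6]
side tall [ 423.4 -449.9]
side short [ 457.  -348.4]
side cone [ 552.2 -376.2]
side plug [ 491.4 -421.9]
side big [422.2 -90.1]
side small [ 381.7 -217.4]
```

The top picture shows the tray near (360,230), with the tall shell at (400,250), short shell (350,238), cone (361,200) and plug (378,222). It also shows the mat (260,190), the light ring (241,260) and the dark ring (291,273). The side picture confirms this. I'll turn the tool to the world axes, then fly over and look with the wrist camera.

```bash
python3 -m handwheel '[[-1,0,0,-0.4,1],[-1,0,0,-0.4,1],[-1,0,0,-0.4,1],[-1,0,0,-0.4,1],[-1,0,0,-0.4,1]]' && python3 -m handwheel '[[-1,0,0,-0.4,1],[-1,0,0,-0.4,1],[-1,0,0,-0.4,1],[-1,0,0,-0.4,1],[-1,0,0,-0.4,1]]' && python3 -m handwheel '[[-1,0,0,0,1],[-1,-1,0.6,0,0],[-1,-1,0.6,0,0],[-1,-1,0.6,0,0],[-1,-1,0.6,0,0]]'
python3 -c "
from h import *
for z in (200,350,500): print(z,ray('top',(60,375),z),ray('side',(110,490),z), ray('top',(125,370),z),ray('side',(160,450),z))"
```

```text
time_s: 1.85
eef_pos: [251.9, 572.0, 281.7]
ee_rot: [[-0.588, 0.809, 0.0], [0.809, 0.588, -0.0], [-0.0, 0.0, -1.0]]
wrist_force: [-0.1, 1.1, 0.3]
grip_width: 0.999
finger_force: 0.0
time_s: 2.35
eef_pos: [251.9, 572.0, 331.7]
ee_rot: [[-0.104, 0.995, -0.0], [0.995, 0.104, 0.0], [0.0, -0.0, -1.0]]
wrist_force: [-0.5, 0.2, -0.4]
grip_width: 0.996
finger_force: 0.0
time_s: 2.85
eef_pos: [312.7, 471.3, 331.3]
ee_rot: [[-0.004, 1.0, 0.0], [1.0, 0.004, 0.0], [0.0, 0.0, -1.0]]
wrist_force: [-0.2, -0.2, -0.2]
grip_width: 0.997
finger_force: 0.0
200 [ 810.57263294 -410.42519578] [ 890.39707543 -241.86487137] [ 664.27483436 -388.44472676] [ 719.53350992 -432.14455396]
350 [ 712.14972893 -380.93480301] [ 674.90634554 -601.21581957] [ 597.56626274 -363.71924438] [ 574.80056087 -712.69714606]
500 [ 613.72682492 -351.44441024] [ 459.41561564 -960.56676777] [ 530.85769113 -338.99376201] [ 430.06761182 -993.24973816]
```

```bash
python3 -m handwheel '[[-1,-1,0.6,0,0],[-1,-1,0.6,0,0],[-1,-1,0.6,0,0],[-1,-1,0.6,0,0],[-1,-1,0.6,0,0]]' >/dev/null&& python3 -m handwheel '[[-1,-1,0.6,0,0],[-1,-1,0.6,0,0],[-1,-1,0.6,0,0],[-1,-1,0.6,0,0],[-1,-1,0.6,0,0]]' >/dev/null && python3 -m handwheel '[[-1,-1,0,0,0],[-1,-1,0,0,0],[-1,-1,0,0,0],[-1,-1,0,0,0],[-1,-1,0,0,0]]' >/dev/null&& python3 -m handwheel '[[-1,-1,0,0,0],[-1,-1,0,0,0],[-1,-1,0,0,0],[-1,-1,0,0,0],[-1,-1,0,0,0]]'&& python3 -m handwheel '[[-1,-1,0,0,0],[-1,-1,0,0,0],[-1,-1,0,0,0],[-1,-1,0,0,0],[-1,0,0,0,0]]'
python3 - <<'E'
from h import *
o=get_obs();print(o["q"],o["eef_pos"]);T=wristT(o)
np.save("T1.npy",T)
im=snapshot("wrist");cv2.imwrite("pics/w1.png",im[:,:,::-1])
for n,z in(("kit_tray",0),("mat",0),("tall_shell",6),("short_shell",6),("cone",6),("plug",6),("big_ring",0),("small_ring",0)):
    print(n,[(np.round(d["location"]).tolist(),round(d["p"],2),ray("wrist",d["location"],z,T).round(1)) for d in pinpoint("wrist",n)[:2]])
E
```

```text
time_s: 4.85
eef_pos: [464.2, -28.1, 331.5]
ee_rot: [[-0.004, 1.0, 0.001], [1.0, 0.004, -0.0], [-0.0, 0.001, -1.0]]
wrist_force: [0.4, -0.1, 0.8]
grip_width: 0.996
finger_force: 0.0
time_s: 5.35
eef_pos: [464.5, -129.2, 331.2]
ee_rot: [[-0.001, 1.0, -0.0], [1.0, 0.001, -0.001], [-0.001, -0.0, -1.0]]
wrist_force: [0.2, -0.0, 0.8]
grip_width: 0.999
finger_force: 0.0
[-2.43768922e+01 -1.91909298e+01  1.03061638e+02 -3.91813377e-02
  9.61367402e+01 -2.44132153e+01] [ 464.50327578 -129.22847168  331.17190093]
kit_tray [([297.0, 325.0], 0.57, array([ 477.8, -378.2]))]
mat [([156.0, 401.0], 0.72, array([ 589.1, -134. ]))]
tall_shell [([334.0, 292.0], 0.9, array([ 420.8, -449.8]))]
short_shell [([284.0, 316.0], 0.96, array([ 461.7, -349.8]))]
cone [([300.0, 369.0], 0.7, array([ 552.9, -380.3]))]
plug [([324.0, 333.0], 0.81, array([ 492.5, -427.2]))]
big_ring [([124.0, 286.0], 0.59, array([419.1, -88.2]))]
small_ring [([203.0, 266.0], 0.57, array([ 383.5, -208.3]))]
```

View pics/w1.png

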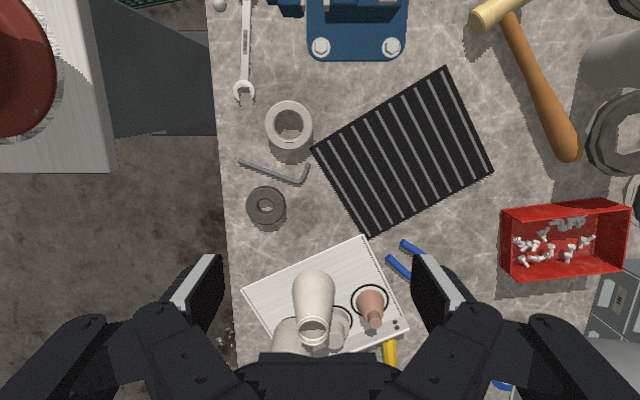

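The wrist view shows the mat corners at (445,66), (493,171), (367,239) and (311,149), and the front tray corners at (241,290) and (362,235). The big ring is at (288,125) and the small ring at (266,206). I'll go on over the tray.

```bash
python3 -m handwheel '[[-1,-1,0,0,0],[-1,-1,0,0,0],[-1,-1,0,0,0],[-1,-1,0,0,0],[-1,-1,0,0,0]]' >/dev/null&& python3 -m handwheel '[[-1,-1,0,0,0],[-1,-1,0,0,0],[-1,-0.4,0,0,0],[-1,0,0,0,0],[-1,0,0,0,0]]'
python3 - <<'E'
from h import *
T1=np.load("T1.npy")
for p in ((445,66),(493,171),(367,239),(311,149)): print("mat",ray("wrist",p[::-1],4,T1).round(1))
for p in ((241,290),(362,235)): print("tray",ray("wrist",p[::-1],10,T1).round(1))
for p,z in (((289,126),22),((266,206),16)): print("ring",ray("wrist",p[::-1],z,T1).round(1))
o=get_obs();print(o["eef_pos"]);T=wristT(o)
np.save("T2.npy",T)
im=snapshot("wrist");cv2.imwrite("pics/w2.png",im[:,:,::-1])
for n,z in(("kit_tray",0),("mat",0),("tall_shell",6),("short_shell",6),("cone",6),("plug",6)):
    print(n,[(np.round(d["location"]).tolist(),round(d["p"],2),ray("wrist",d["location"],z,T).round(1)) for d in pinpoint("wrist",n)[:2]])
E
```

```text
time_s: 6.8
eef_pos: [465.6, -311.4, 331.3]
ee_rot: [[-0.005, 1.0, -0.0], [1.0, 0.005, 0.001], [0.001, -0.0, -1.0]]
wrist_force: [0.2, -0.1, 0.5]
grip_width: 1.0
finger_force: 0.0
mat [638.9 -10.1]
mat [ 728.2 -156.3]
mat [ 544.5 -267.7]
mat [ 455.2 -123.3]
tray [ 337.2 -357.7]
tray [ 535.2 -258.1]
ring [425.1 -88.9]
ring [ 386.7 -207.9]
[ 465.6062353  -311.39661992  331.27651653]
kit_tray [([197.0, 323.0], 0.63, array([ 474.4, -380.2]))]
mat [([22.0, 409.0], 0.67, array([ 587.1, -137.2]))]
tall_shell [([237.0, 291.0], 0.89, array([ 425. , -445.6]))]
short_shell [([184.0, 316.0], 0.81, array([ 463.2, -357.2]))]
cone [([200.0, 374.0], 0.7, array([ 553.2, -383. ]))]
plug [([222.0, 332.0], 0.64, array([ 488.9, -418.9]))]
```

View pics/w2.png

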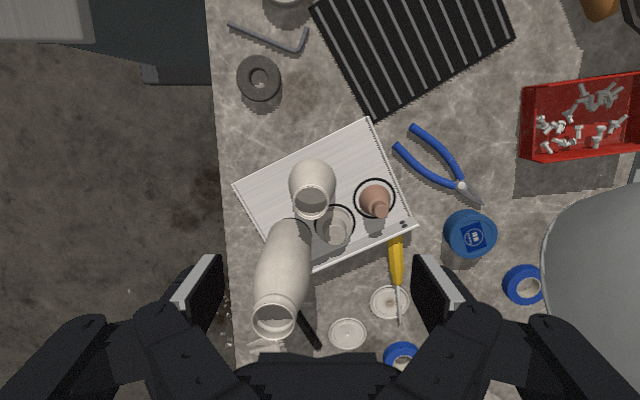

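The tray front corners are at (233,185) and (369,118), and the right back corner is at (417,226). Rim centres are tall (275,320), short (311,204) and cone stem top (378,208), with the plug top near (337,237).

```bash
python3 - <<'E'
from h import *
from scipy.optimize import least_squares
T1=np.load("T1.npy");T2=np.load("T2.npy")
for n,p,z in (("c",(233,185),10),("c",(369,118),10),("cr",(417,226),40),("tall",(275,320),211),("short",(311,204),117),("cone",(378,208),62),("plug",(337,237),54)): print(n,ray("wrist",p[::-1],z,T2).round(1))
X=np.array([[40,0],[-36,0],[30,72],[30,-72]])
# avg base estimates plug, short, cone, tall
obs=np.array([[490.5,-421.5],[461.5,-352],[552.5,-379],[423.5,-446.5]])
top=np.array([ray("wrist",p[::-1],z,T2) for p,z in (((337,237),54),((311,204),117),((378,208),62),((275,320),211))])
def fit(obs):
    f=lambda q:(X@np.array([[np.cos(q[2]),np.sin(q[2])],[-np.sin(q[2]),np.cos(q[2])]])+q[:2]-obs).ravel()
    r=least_squares(f,[470,-385,-1.05]).x; print(r[:2].round(1),np.degrees(r[2]).round(1),f(r).round(1)); return r
fit(obs);fit(top)
# high-res crops for rims
im=cv2.imread("pics/w2.png")[100:350,220:430]; cv2.imwrite("pics/w2c.png",cv2.resize(im,None,fx=2.4,fy=2.4,interpolation=cv2.INTER_CUBIC))
E
```

```text
c [ 339. -359.]
c [ 538.6 -260.1]
cr [ 612.1 -411.9]
tall [ 424.7 -442.9]
short [ 458.3 -353.9]
cone [ 548.9 -377. ]
plug [ 494.4 -423.8]
[ 474.9 -385.4] -63.5 [ 2.2  0.3 -2.7 -1.2  0.2 -1.2  0.3  2.1]
[ 474.2 -385.2] -62.3 [-1.7  3.2 -0.9  0.5  2.9 -1.3 -0.3 -2.4]
```

View pics/w2c.png

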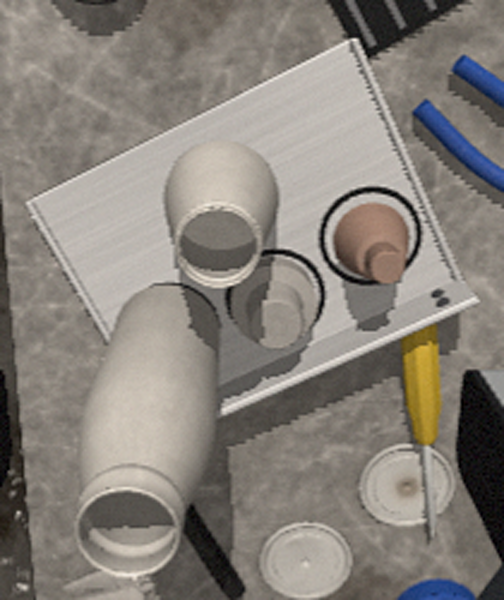

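```bash
python3 - <<'E'
from h import *
T2=np.load("T2.npy")
c=lambda x,y:(y/2.4+100,x/2.4+220)
for n,p,z in (("conetop",(386,265),62),("short",(221,246),117),("tall",(131,530),211),("plugtop",(283,323),54),("conemark",(370,236),6),("plugmark",(276,300),6)):
    print(n,ray("wrist",c(*p),z,T2).round(1))
E
```

```text
conetop [ 553.  -380.4]
short [ 459.6 -352. ]
tall [ 424.3 -443.9]
plugtop [ 495.7 -420. ]
conemark [ 553.5 -380.1]
plugmark [ 494.2 -424.4]
```

Marks and parts agree to about 2 mm. I'll go to the tall shell neck.

```bash
python3 -m handwheel '[[-1,-0.89,-0.28,-0.6,0],[-1,-0.89,-0.28,-0.6,0],[-1,-0.89,-0.28,-0.6,0],[-1,-0.89,-0.28,-0.6,0],[-1,-0.89,-0.28,-0.6,0]]' >/dev/null&& python3 -m handwheel '[[-1,-0.89,-0.28,-0.6,0],[-1,0,0,-0,0],[-1,0,0,0.7,0],[-1,0,0,0.7,0],[-1,0,0,0.7,0]]' && python3 -m handwheel '[[-1,0,0,0,0],[0.3,0,0,0,0],[0.6,0,0,0,0],[1,0,0,0,0],[1,0,0,0,0]]' 60
```

```text
time_s: 8.15
eef_pos: [424.1, -444.9, 366.7]
ee_rot: [[-0.005, 1.0, -0.001], [1.0, 0.005, 0.001], [0.001, -0.001, -1.0]]
wrist_force: [0.9, 0.4, -0.9]
grip_width: 1.001
finger_force: 0.0
time_s: 8.65
eef_pos: [424.2, -446.0, 369.9]
ee_rot: [[-0.004, 1.0, 0.001], [1.0, 0.004, -0.001], [-0.001, 0.001, -1.0]]
wrist_force: [-0.6, -0.0, -0.4]
grip_width: 0.331
finger_force: 0.0
```

```bash
python3 -m handwheel '[[-1,0.07,0,0.9,0],[-1,0,0,0.9,0],[-1,0,0,0.9,0],[-1,0,0,0.9,0],[-1,0,0,0.9,0]]' && python3 -m handwheel '[[-1,0,0,0.9,0],[-1,0,0,0.9,0],[-1,0,0,0.5,0],[-1,0,0,0.5,0],[-1,0,0,0,0]]' 60 && python3 -m handwheel '[[1,0,0,0,0],[1,0,0,0,0],[1,0,0,0,0],[1,0,0,0,0],[1,0,0,0,0]]' 60
```

```text
time_s: 9.15
eef_pos: [424.1, -444.3, 256.0]
ee_rot: [[-0.004, 1.0, 0.001], [1.0, 0.004, -0.001], [-0.001, 0.001, -1.0]]
wrist_force: [1.4, -0.3, 0.2]
grip_width: 1.004
finger_force: 0.0
time_s: 9.65
eef_pos: [423.6, -443.5, 184.7]
ee_rot: [[-0.004, 1.0, -0.002], [1.0, 0.004, 0.002], [0.002, -0.002, -1.0]]
wrist_force: [0.9, -0.6, 0.8]
grip_width: 1.001
finger_force: 0.0
time_s: 10.15
eef_pos: [424.6, -445.1, 188.5]
ee_rot: [[-0.004, 1.0, 0.002], [1.0, 0.004, -0.003], [-0.003, 0.002, -1.0]]
wrist_force: [-1.1, -0.2, 6.3]
grip_width: 0.521
finger_force: 61.0
```

```bash
python3 -m handwheel '[[1,0,0,-0.4,0],[1,0,0,-1,0],[1,0,0,-1,0],[1,0,0,-1,0],[1,0,0,-1,0]]' && python3 -m handwheel '[[1,0.4,0.3,-1,0],[1,0.9,0.75,0,0],[1,0.9,0.75,0,0],[1,0.9,0.75,0,0],[1,0.9,0.75,0,0]]'>/dev/null && python3 -m handwheel '[[1,0.9,0.75,0,0],[1,0.9,0.75,0,0],[1,0.9,0.75,0,0],[1,0.9,0.75,0,0],[1,0.9,0.75,0,0]]' >/dev/null && python3 -m handwheel '[[1,0.9,0.75,0,0],[1,0.9,0.75,0,0],[1,0.9,0.75,0,0],[1,0.5,0.4,0,0],[1,0.2,0.1,0,0]]' && python3 -m handwheel '[[1,0,0,0.5,0],[1,0,0,1,0],[1,0,0,1,0],[1,0,0,1,0],[1,0,0,0.6,0]]'
```

```text
time_s: 10.65
eef_pos: [423.7, -443.6, 296.8]
ee_rot: [[-0.004, 1.0, -0.001], [1.0, 0.004, 0.001], [0.001, -0.001, -1.0]]
wrist_force: [0.3, -0.1, -1.0]
grip_width: 0.514
finger_force: 60.5
time_s: 12.15
eef_pos: [668.2, -144.3, 320.6]
ee_rot: [[-0.006, 1.0, -0.001], [1.0, 0.006, 0.0], [0.0, -0.001, -1.0]]
wrist_force: [-0.4, -0.2, -1.2]
grip_width: 0.518
finger_force: 60.6
time_s: 12.65
eef_pos: [665.6, -146.5, 215.0]
ee_rot: [[-0.002, 1.0, -0.005], [1.0, 0.002, 0.001], [0.001, -0.005, -1.0]]
wrist_force: [-0.0, 0.7, -2.1]
grip_width: 0.514
finger_force: 60.6
```

```bash
python3 -m handwheel '[[1,0,0,0.4,0],[1,0,0,0.4,0],[1,0,0,0.2,0],[1,0,0,0.12,0],[1,0,0,0,0]]'
```

```text
time_s: 13.15
eef_pos: [668.0, -145.6, 191.1]
ee_rot: [[-0.004, 1.0, 0.0], [1.0, 0.004, -0.0], [-0.0, 0.0, -1.0]]
wrist_force: [-0.2, -0.8, -1.3]
grip_width: 0.519
finger_force: 60.6
```

```bash
python3 -m handwheel '[[1,0,0,0.12,0],[1,0,0,0.08,0],[1,0,0,0.04,0],[1,0,0,0.04,0],[1,0,0,0,0]]'
```

```text
time_s: 13.65
eef_pos: [668.6, -146.0, 186.6]
ee_rot: [[-0.004, 1.0, 0.003], [1.0, 0.004, -0.001], [-0.001, 0.003, -1.0]]
wrist_force: [-2.4, -0.4, 5.9]
grip_width: 0.519
finger_force: 62.0
```

```bash
python3 -m handwheel '[[0,0,0,0,0],[-1,0,0,0,0],[-1,0,0,-0.1,0],[-1,0,0,-0.9,0],[-1,0,0,-1,0]]' && python3 -m handwheel '[[-1,-0.83,-0.83,0,0],[-1,-0.83,-0.83,0,0],[-1,-0.83,-0.83,0,0],[-1,-0.83,-0.83,0,0],[-1,-0.83,-0.83,0,0]]'>/dev/null && python3 -m handwheel '[[-1,-0.83,-0.83,0.6,0],[-1,-0.83,-0.83,0.6,0],[-1,-0.83,-0.83,0.6,0],[-1,-0.83,-0.83,0.6,0],[-1,-0.83,-0.83,0.6,0]]' >/dev/null && python3 -m handwheel '[[-1,0,0,0,0],[-1,0,0,0,0],[-1,0,0,0,0],[-1,0,0,0,0],[-1,0,0,0,0]]'
```

```text
time_s: 14.15
eef_pos: [666.9, -145.2, 232.4]
ee_rot: [[-0.004, 1.0, -0.003], [1.0, 0.004, 0.001], [0.001, -0.003, -1.0]]
wrist_force: [0.4, -0.7, -0.1]
grip_width: 1.003
finger_force: 0.0
time_s: 15.65
eef_pos: [462.0, -353.6, 159.6]
ee_rot: [[-0.005, 1.0, 0.001], [1.0, 0.005, -0.001], [-0.001, 0.001, -1.0]]
wrist_force: [-0.0, -0.6, 0.2]
grip_width: 0.998
finger_force: 0.0
```

```bash
python3 - <<'E'
from h import *
im=snapshot("top");cv2.imwrite("pics/t1.png",im[150:310,200:440,::-1].repeat(3,0).repeat(3,1))
E
```

```text
(no output)
```

View pics/t1.png

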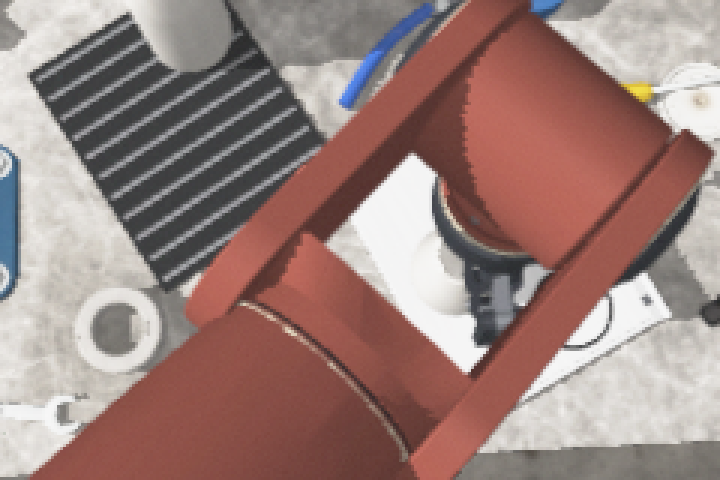

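The tall shell stands on the mat at (190,40) in the crop. Next is the short shell.

```bash
python3 -m handwheel '[[-1,0.03,-0.1,0.5,0],[-1,0,0,0.9,0],[-1,0,0,0.8,0],[-1,0,0,0.4,0],[-1,0,0,0.1,0]]' && python3 -m handwheel '[[1,0,0,0,0],[1,0,0,0,0],[1,0,0,0,0],[1,0,0,0,0],[1,0,0,0,0]]'
```

```text
time_s: 16.2
eef_pos: [457.6, -352.1, 89.0]
ee_rot: [[-0.004, 1.0, -0.003], [1.0, 0.004, 0.003], [0.003, -0.003, -1.0]]
wrist_force: [-0.6, -0.8, -0.3]
grip_width: 1.0
finger_force: 0.0
time_s: 16.7
eef_pos: [459.4, -354.1, 93.2]
ee_rot: [[-0.004, 1.0, 0.002], [1.0, 0.004, -0.002], [-0.002, 0.002, -1.0]]
wrist_force: [-2.1, 0.1, 6.2]
grip_width: 0.513
finger_force: 61.2
```

```bash
python3 -m handwheel '[[1,0,0,-0.4,0],[1,0,0,-1,0],[1,0,0,-1,0],[1,0.4,0.2,-0.6,0],[1,0.9,0.42,0,0]]' && python3 -m handwheel '[[1,1,0.47,0,0],[1,1,0.47,0,0],[1,1,0.47,0,0],[1,1,0.47,0,0],[1,1,0.47,0,0]]'>/dev/null && python3 -m handwheel '[[1,1,0.47,0,0],[1,1,0.47,0,0],[1,1,0.47,0,0],[1,0.9,0.42,0,0],[1,0.5,0.3,0.3,0]]' >/dev/null && python3 -m handwheel '[[1,0,0,1,0],[1,0,0,1,0],[1,0,0,0.5,0],[1,0,0,0.15,0],[1,0,0,0.05,0]]'
```

```text
time_s: 17.2
eef_pos: [475.3, -321.9, 169.8]
ee_rot: [[-0.002, 1.0, 0.004], [1.0, 0.002, -0.004], [-0.004, 0.004, -1.0]]
wrist_force: [1.2, 0.4, -2.1]
grip_width: 0.514
finger_force: 60.8
time_s: 18.7
eef_pos: [585.0, -85.2, 91.4]
ee_rot: [[-0.004, 1.0, -0.001], [1.0, 0.004, 0.0], [0.0, -0.001, -1.0]]
wrist_force: [-4.0, -0.2, 4.9]
grip_width: 0.513
finger_force: 62.0
```

```bash
python3 -m handwheel '[[1,0,0,0.04,0],[-1,0,0,0,0],[-1,0,0,0,0],[-1,0,0,-0.5,0],[-1,0,0,-1,0]]' && python3 -m handwheel '[[0,0,-0.4,-0.5,0],[0,-0.3,-0.9,0,0],[0,-1,0,0,0],[0,-1,0,0,0],[0,-1,0,0,0]]' && python3 -m handwheel '[[0,-1,0,0,0],[0,-1,0,0,0],[0,-1,0,0,0],[0,-1,0,0.4,0],[0,-1,0,0.4,0]]' >/dev/null && python3 -m handwheel '[[0,-1,0,0.4,0],[0,-1,0,0.4,0],[0,-1,0,0.4,0],[0,-0.5,0,0.4,0],[0,0,0,0,0]]'
```

```text
time_s: 19.2
eef_pos: [583.6, -84.8, 126.5]
ee_rot: [[-0.004, 1.0, -0.004], [1.0, 0.004, 0.001], [0.001, -0.004, -1.0]]
wrist_force: [1.0, 0.4, 0.4]
grip_width: 1.0
finger_force: 0.0
time_s: 19.7
eef_pos: [553.3, -168.8, 141.8]
ee_rot: [[-0.004, 1.0, 0.002], [1.0, 0.004, -0.001], [-0.001, 0.002, -1.0]]
wrist_force: [-0.2, -0.1, -0.6]
grip_width: 0.5
finger_force: 0.0
time_s: 20.7
eef_pos: [553.0, -381.1, 79.1]
ee_rot: [[-0.002, 1.0, -0.001], [1.0, 0.002, 0.001], [0.001, -0.001, -1.0]]
wrist_force: [-0.8, 1.3, -1.1]
grip_width: 0.5
finger_force: 0.0
```

```bash
python3 -m handwheel '[[0,0.02,0,0.6,0],[0,0,0,0.4,0],[0,0,0,0.2,0],[0,0,0,0.1,0],[0,0,0,0,0]]' && python3 -m handwheel '[[1,0,0,0,0],[1,0,0,0,0],[1,0,0,0,0],[1,0,0,0,0],[1,0,0,0,0]]'
```

```text
time_s: 21.2
eef_pos: [553.7, -379.2, 47.3]
ee_rot: [[-0.005, 1.0, -0.001], [1.0, 0.005, 0.001], [0.001, -0.001, -1.0]]
wrist_force: [0.5, 0.6, -0.4]
grip_width: 0.497
finger_force: 0.0
time_s: 21.7
eef_pos: [554.0, -380.1, 48.7]
ee_rot: [[-0.004, 1.0, 0.001], [1.0, 0.004, -0.001], [-0.001, 0.001, -1.0]]
wrist_force: [-0.9, 1.0, 4.6]
grip_width: 0.2
finger_force: 58.8
```

```bash
python3 -m handwheel '[[1,0,0,-0.4,0],[1,0,0,-0.8,0],[1,0.4,-0.06,-0.4,0],[1,0.9,-0.1,0,0],[1,0.96,-0.1,0,0]]'>/dev/null && python3 -m handwheel '[[1,0.96,-0.1,0,0],[1,0.96,-0.1,0,0],[1,0.96,-0.1,0,0],[1,0.96,-0.1,0,0],[1,0.96,-0.1,0,0]]'>/dev/null && python3 -m handwheel '[[1,0.8,-0.1,0,0],[1,0.4,0,0.2,0],[1,0,0,0.8,0],[1,0,0,0.5,0],[1,0,0,0.12,0]]' && python3 -m handwheel '[[1,0,0,0.04,0],[1,0,0,0,0],[-1,0,0,0,0],[-1,0,0,0,0],[-1,0,0,0,0]]'
```

```text
time_s: 23.2
eef_pos: [530.6, -173.1, 46.8]
ee_rot: [[-0.004, 1.0, -0.003], [1.0, 0.004, 0.001], [0.001, -0.003, -1.0]]
wrist_force: [-6.1, 3.7, 13.6]
grip_width: 0.201
finger_force: 60.6
time_s: 23.7
eef_pos: [531.6, -173.7, 46.3]
ee_rot: [[-0.004, 1.0, 0.0], [1.0, 0.004, -0.0], [-0.0, 0.0, -1.0]]
wrist_force: [-0.4, 0.1, 0.1]
grip_width: 0.703
finger_force: 0.0
```

```bash
python3 -m handwheel '[[-1,0,0,-0.6,0],[-1,0,0,-1,0],[-1,-0.4,-0.2,-1,0],[-1,-0.9,-0.2,-1,0],[-1,-0.9,-0.2,-1,0]]'>/dev/null && python3 -m handwheel '[[-1,-0.9,-0.2,0,0],[-1,-0.9,-0.2,0,0],[-1,-0.9,-0.2,0,0],[-1,-0.9,-0.2,0,0],[-1,-0.8,-0.1,0,0]]'>/dev/null && python3 -m handwheel '[[-1,0,0,0,0],[-1,0,0,0,0],[-1,0,0,0,0],[-1,0,0,0,0],[-1,0,0,0,0]]'
python3 - <<'E'
from h import *
o=get_obs();T=wristT(o);np.save("T3.npy",T);print(o["eef_pos"])
im=snapshot("wrist");cv2.imwrite("pics/w3.png",im[:,:,::-1])
for n,z in(("plug",6),("tall_shell",4),("short_shell",4),("cone",4),("kit_tray",0)):
    print(n,[(np.round(d["location"]).tolist(),round(d["p"],2),ray("wrist",d["location"],z,T).round(1)) for d in pinpoint("wrist",n)[:2]])
E
```

```text
time_s: 25.2
eef_pos: [494.8, -337.8, 161.3]
ee_rot: [[-0.005, 1.0, -0.0], [1.0, 0.005, 0.0], [0.0, -0.0, -1.0]]
wrist_force: [0.0, 0.1, 0.0]
grip_width: 1.001
finger_force: 0.0
[ 494.80031673 -337.83995355  161.29776688]
plug [([260.0, 315.0], 0.72, array([ 492.5, -423.1]))]
tall_shell []
short_shell [([223.0, 302.0], 0.48, array([ 479.4, -382.7]))]
cone []
kit_tray [([223.0, 301.0], 0.92, array([ 478.6, -384.1]))]
```

View pics/w3.png

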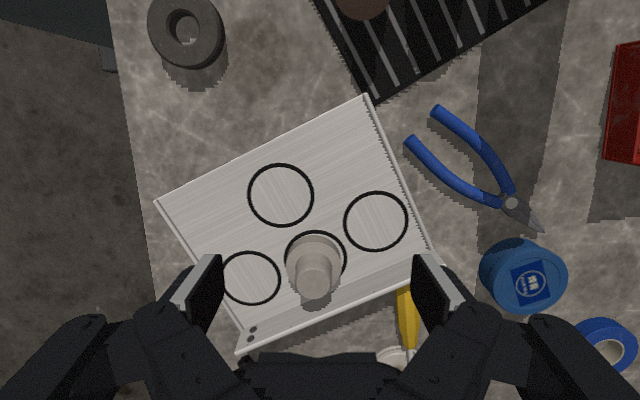

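The empty marks show clearly at (280,195), (376,221) and (249,277). The plug's spigot top is near (314,281).

```bash
python3 - <<'E'
from h import *
T=np.load("T3.npy")
g=cv2.imread("pics/w3.png",0); m=(g<60).astype(np.uint8)
n,l,s,c=cv2.connectedComponentsWithStats(m)
pts=[]
for i in range(1,n):
    x,y,w,h,a=s[i]
    if 20<w<90 and 20<h<90 and 150<y<300 and 200<x<420:
        P=np.argwhere(l==i)[:,::-1].astype(np.int32); e=cv2.fitEllipse(cv2.convexHull(P)); print(np.round(e[0],1),np.round(e[1],1),a,ray("wrist",e[0][::-1],6,T).round(1))
print("plugtop",ray("wrist",(281,314),54,T).round(1))
E
```

```text
[280.3 194.8] [63.7 66.6] 600 [ 458.6 -352.1]
[375.2 221.1] [60.6 65.2] 567 [ 553. -379.]
[315.1 258. ] [56.8 62.1] 320 [ 492.9 -420.4]
plugtop [ 492.1 -418.1]
```

```bash
python3 -m handwheel '[[-0.4,-0.82,-0.02,0.5,0],[-0.4,-0.82,-0.02,0.7,0],[-0.4,-0.82,-0.02,0.7,0],[-0.4,-0.82,-0.02,0.7,0],[-0.4,0,0,0.4,0]]' && python3 -m handwheel '[[-0.4,0,0,0.9,0],[-0.4,0,0,0.8,0],[-0.4,0,0,0.4,0],[-0.4,0,0,0.2,0],[-0.4,0,0,0,0]]'
```

```text
time_s: 26.0
eef_pos: [492.1, -422.1, 84.7]
ee_rot: [[-0.002, 1.0, -0.001], [1.0, 0.002, 0.001], [0.001, -0.001, -1.0]]
wrist_force: [0.2, 0.8, -0.0]
grip_width: 0.697
finger_force: 0.0
time_s: 26.5
eef_pos: [492.9, -420.1, 28.6]
ee_rot: [[-0.004, 1.0, -0.0], [1.0, 0.004, 0.001], [0.001, -0.0, -1.0]]
wrist_force: [0.2, 0.3, -0.1]
grip_width: 0.701
finger_force: 0.0
```

```bash
python3 -m handwheel '[[1,0,0,0,0],[1,0,0,0,0],[1,0,0,0,0],[1,0,0,0,0],[1,0,0,0,0]]' 80 && python3 -m handwheel '[[1,0,0,-0.4,0],[1,0,0,-0.8,0],[1,0,0,-0.8,0],[1,0.4,-0.1,-1,0],[1,0.8,-0.2,-1,0]]' && python3 -m handwheel '[[1,1,-0.19,0,0],[1,1,-0.19,0,0],[1,1,-0.19,0,0],[1,1,-0.19,0,0],[1,1,-0.19,0,0]]' >/dev/null && python3 -m handwheel '[[1,1,-0.19,0,0],[1,1,-0.19,0,0],[1,1,-0.19,0,0],[1,1,-0.19,0,0],[1,1,-0.19,0,0]]' >/dev/null && python3 -m handwheel '[[1,1,-0.19,0,0],[1,1,-0.19,0,0],[1,0.8,-0.1,0,0],[1,0.4,0,0,0],[1,0.2,0,0,0]]' >/dev/null && python3 -m handwheel '[[1,0,0,0,0],[1,0,0,0,0],[1,0,0,0,0],[1,0,0,0,0],[1,0,0,0,0]]' 
python3 - <<'E'
from h import *
o=get_obs();T=wristT(o);np.save("T4.npy",T);print(o["eef_pos"])
im=snapshot("wrist");cv2.imwrite("pics/w4.png",im[:,:,::-1])
for n,z in(("plug",6),("big_ring",0),("small_ring",0)):
    print(n,[(np.round(d["location"]).tolist(),round(d["p"],2),ray("wrist",d["location"],z,T).round(1)) for d in pinpoint("wrist",n)[:2]])
E
```

```text
time_s: 27.0
eef_pos: [493.6, -421.4, 31.0]
ee_rot: [[-0.004, 1.0, 0.001], [1.0, 0.004, -0.002], [-0.002, 0.001, -1.0]]
wrist_force: [-1.2, 1.4, 6.6]
grip_width: 0.361
finger_force: 79.5
time_s: 27.5
eef_pos: [484.9, -390.8, 129.3]
ee_rot: [[-0.003, 1.0, -0.0], [1.0, 0.003, 0.0], [0.0, -0.0, -1.0]]
wrist_force: [-0.4, 0.7, -2.7]
grip_width: 0.366
finger_force: 79.7
time_s: 29.5
eef_pos: [424.5, -56.2, 128.8]
ee_rot: [[-0.003, 1.0, -0.0], [1.0, 0.003, -0.0], [-0.0, -0.0, -1.0]]
wrist_force: [0.2, -0.3, -3.6]
grip_width: 0.359
finger_force: 79.7
[424.46443756 -56.21083068 128.77995338]
plug [([234.0, 316.0], 0.95, array([423.7, -97.2]))]
big_ring []
small_ring [([332.0, 276.0], 0.61, array([ 382.9, -208.5]))]
```

View pics/w4.png

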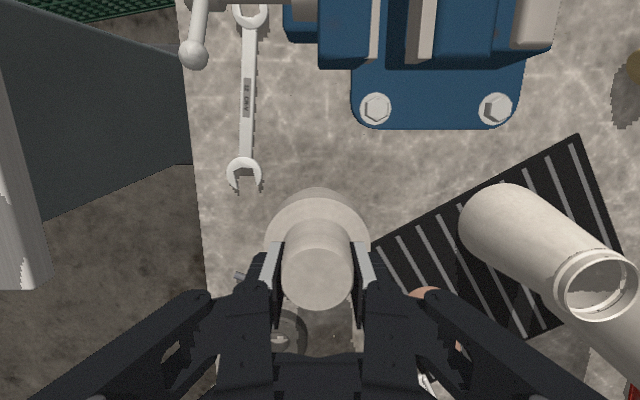

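The held plug hides the big ring (it shows just around the plug, near (318,225)). I'll back off in -y to see it.

```bash
python3 -m handwheel '[[1,-0.5,0,0,0],[1,-1,0,0,0],[1,-1,0,0,0],[1,-1,0,0,0],[1,-0.5,0,0,0]]' >/dev/null&& python3 -m handwheel '[[1,0,0,0,0],[1,0,0,0,0],[1,0,0,0,0],[1,0,0,0,0],[1,0,0,0,0]]' 
python3 - <<'E'
from h import *
o=get_obs();T=wristT(o);np.save("T5.npy",T);print(o["eef_pos"])
im=snapshot("wrist");cv2.imwrite("pics/w5.png",im[:,:,::-1])
for n,z in(("plug",6),("big_ring",0),("small_ring",0)):
    print(n,[(np.round(d["location"]).tolist(),round(d["p"],2),ray("wrist",d["location"],z,T).round(1)) for d in pinpoint("wrist",n)[:2]])
E
```

```text
time_s: 30.7
eef_pos: [424.9, -155.2, 128.8]
ee_rot: [[-0.005, 1.0, -0.0], [1.0, 0.005, 0.0], [0.0, 0.0, -1.0]]
wrist_force: [0.3, -0.3, -3.1]
grip_width: 0.361
finger_force: 79.7
[ 424.87370941 -155.19505457  128.78010094]
plug [([236.0, 319.0], 0.94, array([ 426.8, -198.3]))]
big_ring []
small_ring [([242.0, 276.0], 0.68, array([ 387., -208.]))]
```

View pics/w5.png

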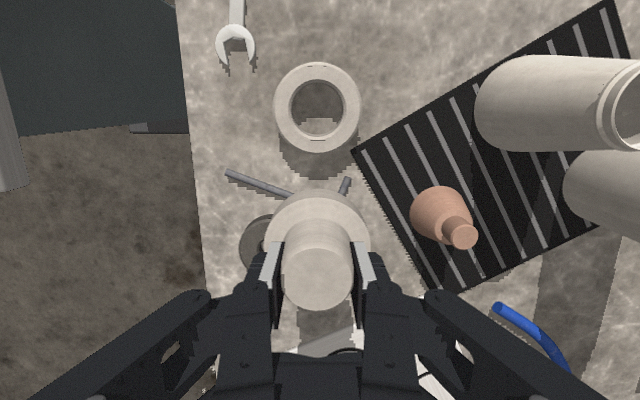

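The ring's top face is centred near (317,107), spanning columns 273–361 and rows 62–152. The plug's spigot top is at about (318,279).

```bash
python3 - <<'E'
from h import *
from scipy.optimize import least_squares
T=np.load("T5.npy")
g=cv2.GaussianBlur(cv2.imread("pics/w5.png",0),(3,3),0).astype(float)
gx=cv2.Sobel(g,cv2.CV_64F,1,0);gy=cv2.Sobel(g,cv2.CV_64F,0,1);G=np.hypot(gx,gy)
from scipy.ndimage import map_coordinates as mc
t=np.linspace(0,2*np.pi,240)
def score(c,r,z):
    P=np.c_[c[0]+r*np.cos(t),c[1]+r*np.sin(t),np.full_like(t,z)]
    return np.minimum(mc(G,proj("wrist",P,T).T,order=1),150).mean()
def best(c0,rz,R=10):
    b=max(((sum(score((c0[0]+a,c0[1]+d),r,z) for r,z in rz)),c0[0]+a,c0[1]+d) for a in np.arange(-R,R+.1,1) for d in np.arange(-R,R+.1,1)); return b
print("ring rim",ray("wrist",(107,317),22,T))
print("outer+bore",best((424,-89),[(34,22),(14,22)])," outer",best((424,-89),[(34,22)])," bore",best((424,-89),[(14,22)]), "r18",best((424,-89),[(18,22)]), "r22",best((424,-89),[(22,22)]))
print("spigot top",ray("wrist",(279,318),152,T)," fit", best((425,-155),[(17.5,152)],8),"flange",best((425,-155),[(27.5,125)],8),best((425,-155),[(27.5,104)],8))
E
```

```text
ring rim [424.1104057  -85.96200065]
outer+bore (np.float64(119.99790139826398), np.float64(424.0), np.float64(-87.0))  outer (np.float64(101.27409670123716), np.float64(424.0), np.float64(-87.0))  bore (np.float64(76.33145091735506), np.float64(428.0), np.float64(-80.0)) r18 (np.float64(80.15120815554369), np.float64(426.0), np.float64(-84.0)) r22 (np.float64(108.00138754239894), np.float64(424.0), np.float64(-88.0))Traceback (most recent call last):
  File "<stdin>", line 15, in <module>
  File "<stdin>", line 12, in best
  File "<stdin>", line 12, in <genexpr>
  File "<stdin>", line 12, in <genexpr>
  File "<stdin>", line 10, in score
  File "h.py", line 9, in proj
    p=camera_params(c); T=np.array(p["T"] if T is None else T); Ti=np.linalg.inv(T)
ValueError: time passes only in moves, steps and waits
```

```bash
python3 - <<'E'
import h; from h import *
P0=camera_params("wrist"); h.camera_params=lambda c:P0
from scipy.ndimage import map_coordinates as mc
T=np.load("T5.npy")
g=cv2.GaussianBlur(cv2.imread("pics/w5.png",0),(3,3),0).astype(float)
G=np.hypot(cv2.Sobel(g,cv2.CV_64F,1,0),cv2.Sobel(g,cv2.CV_64F,0,1))
t=np.linspace(0,2*np.pi,120)
def score(c,r,z):
    return np.minimum(mc(G,proj("wrist",np.c_[c[0]+r*np.cos(t),c[1]+r*np.sin(t),np.full_like(t,z)],T).T,order=1),100).mean()
for n,c0,r,z in(("spigot",(425,-155),17.5,152),("flange",(425,-155),27.5,125),("ring",(424,-88),34,22)):
    s=sorted(((score((c0[0]+a,c0[1]+d),r,z)),c0[0]+a,c0[1]+d) for a in np.arange(-5,6) for d in np.arange(-7,8))[::-1][:3]; print(n,np.round(s,1).tolist())
E
```

```text
spigot [[69.7, 423.0, -153.0], [68.0, 423.0, -152.0], [67.2, 426.0, -153.0]]
flange [[64.5, 424.0, -154.0], [60.2, 424.0, -153.0], [56.1, 425.0, -154.0]]
ring [[84.2, 424.0, -87.0], [74.7, 423.0, -87.0], [73.7, 425.0, -87.0]]
```

```bash
python3 -m handwheel '[[1,0.4,0,0,0],[1,0.9,0,0,0],[1,0.8,0,0,0],[1,0.4,0,0,0],[1,0.18,0,0.3,0]]' >/dev/null&& python3 -m handwheel '[[1,0,0,1,0],[1,0,0,1,0],[1,0,0,0.5,0],[1,0,0,0.2,0],[1,0,0,0,0]]' 
python3 - <<'E'
from h import *
o=get_obs();print(o["eef_pos"],o["wrist_force"])
a=snapshot("wrist")[100:350,200:440];np.save("T6.npy",wristT(o)); b=snapshot("side")[140:240,200:320]
cv2.imwrite("pics/m6.png",np.hstack([cv2.resize(a,(480,500)),cv2.resize(b,(300,250)).repeat(1,0) if 0 else cv2.copyMakeBorder(cv2.resize(b,(300,250)),0,250,0,0,0)])[:,:,::-1])
E
```

```text
time_s: 31.9
eef_pos: [424.3, -88.9, 53.3]
ee_rot: [[-0.004, 1.0, -0.001], [1.0, 0.004, 0.0], [0.0, -0.001, -1.0]]
wrist_force: [0.3, 0.8, -3.5]
grip_width: 0.362
finger_force: 79.6
[424.28854093 -88.90517805  53.3445636 ] [ 0.25326258  0.75174089 -3.5349126 ]
```

View pics/m6.png

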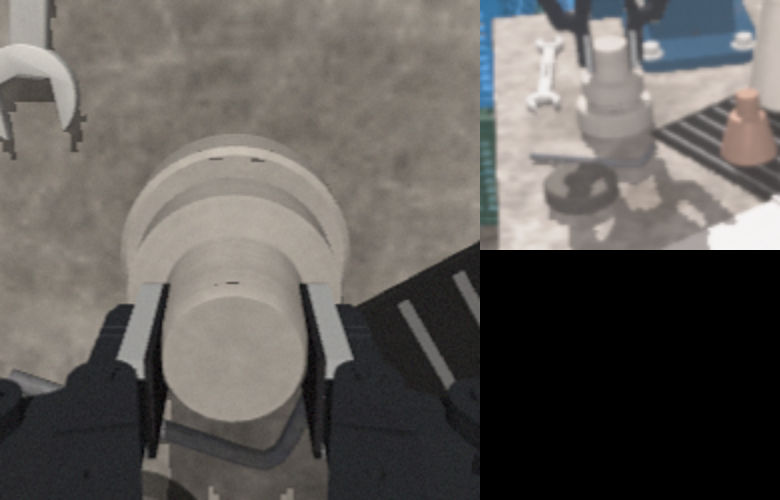

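The plug hangs just over the ring and looks centred in both views. I'll check this numerically.

```bash
python3 - <<'E'
import h; from h import *
P0=camera_params("wrist"); h.camera_params=lambda c:P0
from scipy.ndimage import map_coordinates as mc
T=np.load("T6.npy")
im=cv2.imread("pics/m6.png",0)[:, :480]; im=cv2.resize(im,(240,250),interpolation=cv2.INTER_AREA)
g=cv2.GaussianBlur(im,(3,3),0).astype(float)
G=np.hypot(cv2.Sobel(g,cv2.CV_64F,1,0),cv2.Sobel(g,cv2.CV_64F,0,1))
def score(c,r,z,t):
    q=proj("wrist",np.c_[c[0]+r*np.cos(t),c[1]+r*np.sin(t),np.full_like(t,z)],T)-[100,200]
    return np.minimum(mc(G,q.T,order=1),100).mean()
far=np.radians(np.linspace(20,160,90))
for n,r,z,t in(("spigot",17.5,76.3,np.linspace(-3.1,3.1,120)),("flange",27.5,49.3,far),("ring",34,22,far),("ringtopchamf",33,22,far),("ringfoot",34,0,far)):
    s=sorted((score((424+a,-87+d),r,z,t),424+a,-87+d) for a in np.arange(-5,5.1,.5) for d in np.arange(-7,7.1,.5))[::-1][:2]; print(n,np.round(s,1).tolist())
E
```

```text
spigot [[69.9, 422.5, -86.5], [68.2, 422.5, -86.0]]
flange [[68.3, 423.5, -87.5], [66.9, 424.0, -87.5]]
ring [[98.3, 424.0, -88.0], [97.6, 424.0, -87.5]]
ringtopchamf [[98.4, 424.0, -86.5], [96.5, 424.0, -87.0]]
ringfoot [[75.2, 425.0, -92.0], [75.1, 422.5, -92.5]]
```

```bash
python3 -m handwheel '[[1,0,0,0.12,0],[1,0,0,0.08,0],[1,0,0,0.04,0],[1,0,0,0.04,0],[1,0,0,0,0]]'
```

```text
time_s: 32.5
eef_pos: [424.7, -88.9, 47.0]
ee_rot: [[-0.004, 1.0, 0.0], [1.0, 0.004, -0.0], [-0.0, 0.0, -1.0]]
wrist_force: [-0.4, 0.6, -2.6]
grip_width: 0.357
finger_force: 79.9
```

```bash
python3 -m handwheel '[[1,0,0,0.04,0],[1,0,0,0.04,0],[1,0,0,0,0],[1,0,0,0,0],[1,0,0,0,0]]'
```

```text
time_s: 33.0
eef_pos: [424.9, -88.8, 46.8]
ee_rot: [[-0.004, 1.0, -0.001], [1.0, 0.004, 0.0], [0.0, -0.001, -1.0]]
wrist_force: [-6.4, 3.1, 10.4]
grip_width: 0.361
finger_force: 82.0
```

```bash
python3 -m handwheel '[[0.2,0,0,0,0],[-0.2,0,0,0,0],[-0.4,0,0,0,0],[-0.4,0,0,-0.4,0],[-0.4,0,0,-1,0]]' 60 && python3 -m handwheel '[[-0.4,0,0,-1,0],[-0.4,0,0,-0.6,0],[0,-0.8,0.9,0,0],[0,-0.9,0.9,0,0],[0,-0.9,0.9,0,0]]' >/dev/null&& python3 -m handwheel '[[0,-0.8,0.9,0,0],[0,0,0.7,0,0],[0,0,0,0,0],[0,0,0,0,0],[0,0,0,0,0]]'
python3 - <<'E'
from h import *
o=get_obs();T=wristT(o);np.save("T7.npy",T);print(o["eef_pos"])
im=snapshot("wrist");cv2.imwrite("pics/w7.png",im[:,:,::-1])
for n,z in(("plug",22),("big_ring",0),("small_ring",0),("cone",4),("short_shell",4)):
    print(n,[(np.round(d["location"]).tolist(),round(d["p"],2),ray("wrist",d["location"],z,T).round(1)) for d in pinpoint("wrist",n)[:2]])
E
```

```text
time_s: 33.5
eef_pos: [422.7, -88.1, 78.3]
ee_rot: [[-0.004, 1.0, -0.005], [1.0, 0.004, 0.002], [0.002, -0.005, -1.0]]
wrist_force: [0.3, -0.3, -0.4]
grip_width: 0.698
finger_force: 0.0
time_s: 34.5
eef_pos: [531.6, -173.0, 119.8]
ee_rot: [[-0.004, 1.0, -0.001], [1.0, 0.004, 0.0], [0.0, -0.001, -1.0]]
wrist_force: [-0.4, 0.0, 0.7]
grip_width: 0.501
finger_force: 0.0
[ 531.64796427 -172.96932231  119.7655487 ]
plug [([83.0, 165.0], 0.97, array([422.8, -87.9]))]
big_ring []
small_ring [([229.0, 151.0], 0.6, array([ 383.9, -208.9]))]
cone [([194.0, 313.0], 0.95, array([ 527.5, -174.8]))]
short_shell [([78.0, 385.0], 0.82, array([582.6, -82.8]))]
```

View pics/w7.png

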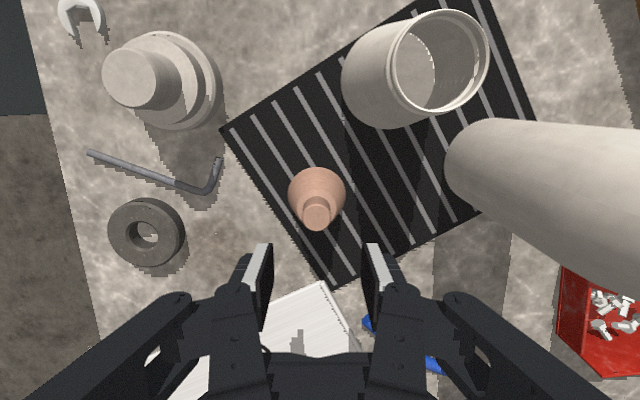

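The plug stands on the big ring at (160,80), the small ring at (147,232) is untouched, and the cone stem top is at (316,216). I'll check how well the plug is centred.

```bash
python3 - <<'E'
import h; from h import *
P0=camera_params("wrist"); h.camera_params=lambda c:P0
from scipy.ndimage import map_coordinates as mc
T=np.load("T7.npy")
g=cv2.GaussianBlur(cv2.imread("pics/w7.png",0),(3,3),0).astype(float)
G=np.hypot(cv2.Sobel(g,cv2.CV_64F,1,0),cv2.Sobel(g,cv2.CV_64F,0,1))
def score(c,r,z,t):
    return np.minimum(mc(G,proj("wrist",np.c_[c[0]+r*np.cos(t),c[1]+r*np.sin(t),np.full_like(t,z)],T).T,order=1),100).mean()
full=np.linspace(-3.1,3.1,120); vis=np.radians(np.linspace(-60,150,100))
for n,c0,r,z,t in(("spigot",(424,-87),17.5,70,full),("flange",(424,-87),27.5,43,vis),("ring",(424,-87),34,22,vis),("stem",(531,-173),10,60,full),("conefoot",(531,-173),24.5,4,np.radians(np.linspace(10,170,90)))):
    s=sorted((score((c0[0]+a,c0[1]+d),r,z,t),c0[0]+a,c0[1]+d) for a in np.arange(-5,5.1,.5) for d in np.arange(-6,6.1,.5))[::-1][:2]; print(n,np.round(s,1).tolist())
print(ray("wrist",(216,316),60,T))
E
```

```text
spigot [[55.8, 426.5, -88.0], [54.7, 427.0, -87.5]]
flange [[86.4, 425.0, -88.0], [86.0, 425.5, -88.0]]
ring [[84.5, 424.5, -87.5], [83.6, 424.0, -88.0]]
stem [[91.6, 529.5, -175.0], [91.3, 529.5, -174.5]]
conefoot [[99.2, 529.5, -175.0], [99.1, 530.0, -175.5]]
[ 530.53762247 -174.067956  ]
```

```bash
python3 -m handwheel '[[0,-0.05,-0.04,0.8,0],[0,0,0,1,0],[0,0,0,0.7,0],[0,0,0,0.3,0],[0,0,0,0.1,0]]' && python3 -m handwheel '[[1,0,0,0,0],[1,0,0,0,0],[1,0,0,0,0],[1,0,0,0,0],[1,0,0,0,0]]'
```

```text
time_s: 35.3
eef_pos: [530.8, -174.3, 46.4]
ee_rot: [[-0.004, 1.0, -0.002], [1.0, 0.004, 0.001], [0.001, -0.002, -1.0]]
wrist_force: [0.0, 0.1, -0.1]
grip_width: 0.5
finger_force: 0.0
time_s: 35.8
eef_pos: [532.0, -175.0, 48.6]
ee_rot: [[-0.004, 1.0, 0.001], [1.0, 0.004, -0.001], [-0.001, 0.001, -1.0]]
wrist_force: [-2.4, 0.8, 5.4]
grip_width: 0.197
finger_force: 59.0
```

```bash
python3 -m handwheel '[[1,0,0,-0.4,0],[1,0,0,-0.8,0],[1,-0.4,0.06,-0.4,0],[1,-0.9,0.1,0,0],[1,-1,0.1,0,0]]'>/dev/null && python3 -m handwheel '[[1,-1,0.1,0,0],[1,-1,0.1,0,0],[1,-1,0.1,0,0],[1,-1,0.1,0,0],[1,-1,0.1,0,0]]'>/dev/null && python3 -m handwheel '[[1,-0.7,0.1,0,0],[1,-0.2,0,0,0],[1,0,0,0.6,0],[1,0,0,0.4,0],[1,0,0,0.2,0]]' && python3 -m handwheel '[[1,0,0,0,0],[1,0,0,0,0],[1,0,0,0,0],[1,0,0,0,0],[1,0,0,0,0]]'
```

```text
time_s: 37.3
eef_pos: [552.4, -377.5, 54.2]
ee_rot: [[-0.005, 1.0, -0.003], [1.0, 0.005, 0.003], [0.003, -0.003, -1.0]]
wrist_force: [-0.2, 0.3, -3.1]
grip_width: 0.196
finger_force: 58.9
time_s: 37.8
eef_pos: [554.0, -379.7, 57.9]
ee_rot: [[-0.004, 1.0, 0.001], [1.0, 0.004, -0.001], [-0.001, 0.001, -1.0]]
wrist_force: [-0.1, 0.7, -2.6]
grip_width: 0.197
finger_force: 58.9
```

```bash
python3 -m handwheel '[[1,0,0,0.16,0],[1,0,0,0.1,0],[1,0,0,0.04,0],[1,0,0,0,0],[1,0,0,0,0]]'
```

```text
time_s: 38.3
eef_pos: [553.8, -379.8, 50.7]
ee_rot: [[-0.004, 1.0, -0.0], [1.0, 0.004, -0.0], [-0.0, -0.0, -1.0]]
wrist_force: [-3.8, 0.9, 4.7]
grip_width: 0.199
finger_force: 59.7
```

```bash
python3 -m handwheel '[[0.6,0,0,0,0],[0.2,0,0,0,0],[0,0,0,-0.1,0],[0,0,0,-0.8,0],[0,0,0,-1,0]]' && python3 - <<'E'
import h; from h import *
P0=camera_params("wrist"); h.camera_params=lambda c:P0
from scipy.ndimage import map_coordinates as mc
T=np.load("T7.npy")
g=cv2.GaussianBlur(cv2.imread("pics/w7.png",0),(3,3),0).astype(float)
G=np.hypot(cv2.Sobel(g,cv2.CV_64F,1,0),cv2.Sobel(g,cv2.CV_64F,0,1))
def score(c,r,z,t):
    return np.minimum(mc(G,proj("wrist",np.c_[c[0]+r*np.cos(t),c[1]+r*np.sin(t),np.full_like(t,z)],T).T,order=1),100).mean()
full=np.linspace(-3.1,3.1,120); vis=np.radians(np.linspace(120,300,100))
for n,c0,r,z,t in(("rim",(585,-85),21,115,full),("bead",(585,-85),22,107,np.radians(np.linspace(-90,90,80))),("foot",(585,-85),35.5,4,np.radians(np.linspace(100,220,90)))):
    s=sorted((score((c0[0]+a,c0[1]+d),r,z,t),c0[0]+a,c0[1]+d) for a in np.arange(-7,7.1,.5) for d in np.arange(-7,7.1,.5))[::-1][:2]; print(n,np.round(s,1).tolist())
E
```

```text
time_s: 38.8
eef_pos: [552.8, -378.6, 95.7]
ee_rot: [[-0.004, 1.0, -0.002], [1.0, 0.004, 0.002], [0.002, -0.002, -1.0]]
wrist_force: [0.1, 0.2, -0.0]
grip_width: 0.499
finger_force: 0.0
rim [[92.5, 584.0, -83.5], [90.0, 583.5, -83.5]]
bead [[98.9, 586.5, -82.5], [98.4, 587.0, -83.0]]
foot [[98.0, 584.0, -82.5], [97.9, 583.5, -82.5]]
```

```bash
python3 -m handwheel '[[0,0.2,0,-1,0],[0,0.8,0,-1,0],[0,1,0,0,0],[0,1,0,0,0],[0,1,0,0,0]]'>/dev/null && python3 -m handwheel '[[0,1,0,0,0],[0,1,0,0,0],[0,1,0,0,0],[0,1,0.2,0,0],[0,1,0.3,0,0]]'>/dev/null && python3 -m handwheel '[[0,1,0.3,0,0],[0,1,0.3,0,0],[-0.6,0.6,0.19,0,0],[-0.6,0.22,0,0,0],[-0.6,0,0,0,0]]' && python3 -m handwheel '[[-0.6,0,0,0,0],[-0.6,0,0,0.5,0],[-0.6,0,0,0.7,0],[-0.6,0,0,0.4,0],[-0.6,0,0,0,0]]'
```

```text
time_s: 40.3
eef_pos: [584.7, -83.7, 147.2]
ee_rot: [[-0.005, 1.0, -0.0], [1.0, 0.005, -0.0], [-0.0, -0.0, -1.0]]
wrist_force: [0.3, -0.4, -0.4]
grip_width: 0.796
finger_force: 0.0
time_s: 40.8
eef_pos: [582.9, -84.0, 104.3]
ee_rot: [[-0.003, 1.0, -0.005], [1.0, 0.003, 0.001], [0.001, -0.005, -1.0]]
wrist_force: [-0.3, 0.4, -0.3]
grip_width: 0.8
finger_force: 0.0
```

```bash
python3 -m handwheel '[[-0.6,0,0,0.4,0],[-0.6,0,0,0.25,0],[-0.6,0,0,0.05,0],[-0.6,0,0,0,0],[-0.6,0,0,0,0]]' && python3 -m handwheel '[[1,0,0,0,0],[1,0,0,0,0],[1,0,0,0,0],[1,0,0,0,0],[1,0,0,0,0]]'
```

```text
time_s: 41.3
eef_pos: [585.1, -83.9, 90.2]
ee_rot: [[-0.004, 1.0, 0.001], [1.0, 0.004, -0.0], [-0.0, 0.001, -1.0]]
wrist_force: [-0.3, -0.9, 0.1]
grip_width: 0.798
finger_force: 0.0
time_s: 41.8
eef_pos: [585.3, -84.1, 90.9]
ee_rot: [[-0.004, 1.0, 0.001], [1.0, 0.004, -0.0], [-0.0, 0.001, -1.0]]
wrist_force: [-2.0, 0.1, 5.5]
grip_width: 0.51
finger_force: 61.3
```

```bash
python3 -m handwheel '[[1,0,0,-0.4,0],[1,0,0,-1,0],[1,-0.2,-0.1,-0.8,0],[1,-0.7,-0.4,-0.2,0],[1,-1,-0.5,0,0]]' >/dev/null&& python3 -m handwheel '[[1,-1,-0.5,0,0],[1,-1,-0.5,0,0],[1,-1,-0.5,0,0],[1,-1,-0.5,0,0],[1,-1,-0.5,0,0]]'>/dev/null && python3 -m handwheel '[[1,-1,-0.4,0,0],[1,-1,-0.4,0,0],[1,-0.6,-0.2,0,0],[1,-0.23,-0.1,0,0],[1,0,0,0.5,0]]' >/dev/null && python3 -m handwheel '[[1,0,0,0.9,0],[1,0,0,0.5,0],[1,0,0,0.2,0],[1,0,0,0,0],[1,0,0,0,0]]'
```

```text
time_s: 43.8
eef_pos: [471.3, -327.6, 97.9]
ee_rot: [[-0.005, 1.0, 0.001], [1.0, 0.005, -0.001], [-0.001, 0.001, -1.0]]
wrist_force: [-0.1, -0.9, -1.3]
grip_width: 0.514
finger_force: 60.8
```

```bash
python3 -m handwheel '[[1,0,0,-0.5,0],[1,-0.4,-0.2,0,0],[1,-0.4,-0.2,0,0],[1,-0.2,-0.1,0,0],[1,0,0,0.4,0]]' >/dev/null&& python3 -m handwheel '[[1,0,0,0.1,0],[1,0,0,0,0],[1,0,0,0,0],[1,0,0,0,0],[1,0,0,0,0]]'
```

```text
time_s: 44.8
eef_pos: [458.6, -352.7, 97.6]
ee_rot: [[-0.004, 1.0, 0.0], [1.0, 0.004, -0.0], [-0.0, 0.0, -1.0]]
wrist_force: [0.3, 0.7, -1.6]
grip_width: 0.515
finger_force: 60.8
```

```bash
python3 -m handwheel '[[1,0,0,0.12,0],[1,0,0,0.07,0],[1,0,0,0.03,0],[1,0,0,0,0],[1,0,0,0,0]]'
```

```text
time_s: 45.3
eef_pos: [458.6, -353.1, 93.0]
ee_rot: [[-0.004, 1.0, 0.0], [1.0, 0.004, -0.001], [-0.001, 0.0, -1.0]]
wrist_force: [-2.5, 1.4, 5.8]
grip_width: 0.515
finger_force: 61.9
```

```bash
python3 -m handwheel '[[0.2,0,0,0,0],[-0.6,0,0,0,0],[-0.6,0,0,-0.2,0],[-0.6,0,0,-0.8,0],[-0.6,0,0,-1,0]]' && python3 -m handwheel '[[-0.6,0.3,0.3,-1,0],[-0.6,0.6,0.6,-1,0],[-1,0.9,0.9,-1,0],[-1,0.9,0.9,-1,0],[-1,0.9,0.9,-0.6,0]]'>/dev/null && python3 -m handwheel '[[-1,0.9,0.9,0,0],[-1,0.9,0.9,0,0],[-1,0.9,0.9,0,0],[-1,0.9,0.9,0,0],[-1,0.6,0.7,0,0]]'>/dev/null && python3 -m handwheel '[[-1,0.5,0.52,0,0],[-1,0,0,0,0],[-1,0,0,0,0],[-1,0,0,0,0],[-1,0,0,0,0]]'
python3 - <<'E'
import h; from h import *
o=get_obs();T=wristT(o);print(o["eef_pos"])
im=snapshot("wrist");cv2.imwrite("pics/w8.png",im[:,:,::-1])
for n,z in(("tall_shell",4),("cone",6),("short_shell",6)):
    print(n,[(np.round(d["location"]).tolist(),round(d["p"],2),ray("wrist",d["location"],z,T).round(1)) for d in pinpoint("wrist",n)[:2]])
P0=camera_params("wrist"); h.camera_params=lambda c:P0
from scipy.ndimage import map_coordinates as mc
g=cv2.GaussianBlur(cv2.cvtColor(im,cv2.COLOR_RGB2GRAY),(3,3),0).astype(float)
G=np.hypot(cv2.Sobel(g,cv2.CV_64F,1,0),cv2.Sobel(g,cv2.CV_64F,0,1))
t=np.linspace(-3.1,3.1,120)
def score(c,r,z):
    return np.minimum(mc(G,proj("wrist",np.c_[c[0]+r*np.cos(t),c[1]+r*np.sin(t),np.full_like(t,z)],T).T,order=1),100).mean()
s=sorted((score((668+a,-146+d),20.5,209),668+a,-146+d) for a in np.arange(-7,7.1,.5) for d in np.arange(-7,7.1,.5))[::-1][:3]; print(np.round(s,1).tolist())
E
```

```text
time_s: 45.8
eef_pos: [457.6, -351.9, 140.8]
ee_rot: [[-0.004, 1.0, -0.002], [1.0, 0.004, 0.002], [0.002, -0.002, -1.0]]
wrist_force: [0.6, -0.9, -0.5]
grip_width: 0.799
finger_force: 0.0
time_s: 47.3
eef_pos: [667.5, -145.2, 256.9]
ee_rot: [[-0.003, 1.0, -0.0], [1.0, 0.003, -0.0], [-0.0, -0.0, -1.0]]
wrist_force: [-0.6, -0.4, -0.5]
grip_width: 1.004
finger_force: 0.0
[ 667.48320332 -145.22805433  256.94017822]
tall_shell [([163.0, 318.0], 0.8, array([ 667.7, -145.8]))]
cone [([323.0, 236.0], 0.76, array([ 549. , -383.3]))]
short_shell [([302.0, 172.0], 0.66, array([ 459.1, -348.1]))]
[[98.9, 666.0, -146.0], [98.4, 666.0, -145.5], [97.5, 666.5, -146.5]]
```

View pics/w8.png

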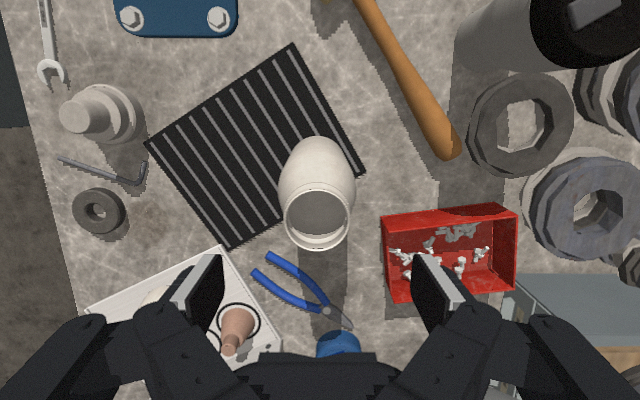

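Everything stands: the tall shell's rim is at (316,217), the cone at (236,320) on its mark, and the plug on its ring at (95,113). I'll grip the tall shell.

```bash
python3 -m handwheel '[[-1,-0.02,-0.03,0.6,0],[-1,0,0,0.9,0],[-1,0,0,0.8,0],[-1,0,0,0.4,0],[-1,0,0,0.16,0]]' && python3 -m handwheel '[[0,0,0,0,0],[1,0,0,0,0],[1,0,0,0,0],[1,0,0,0,0],[1,0,0,0,0]]'
```

```text
time_s: 48.0
eef_pos: [666.2, -144.5, 182.7]
ee_rot: [[-0.004, 1.0, -0.003], [1.0, 0.004, 0.001], [0.001, -0.003, -1.0]]
wrist_force: [0.4, 0.1, 0.9]
grip_width: 0.999
finger_force: 0.0
time_s: 48.5
eef_pos: [668.3, -145.2, 187.5]
ee_rot: [[-0.004, 1.0, 0.003], [1.0, 0.004, -0.001], [-0.001, 0.003, -1.0]]
wrist_force: [0.4, -0.3, 4.9]
grip_width: 0.509
finger_force: 61.2
```

```bash
python3 -m handwheel '[[1,0,0,-0.4,0],[1,0,0,-1,0],[1,0,0,-1,0],[1,0,0,-1,0],[1,0,0,-1,0]]' >/dev/null && python3 -m handwheel '[[1,-0.2,-0.2,-0.8,0],[1,-0.6,-0.5,-0.2,0],[1,-0.95,-0.78,0,0],[1,-0.95,-0.78,0,0],[1,-0.95,-0.78,0,0]]'>/dev/null && python3 -m handwheel '[[1,-0.95,-0.78,0,0],[1,-0.95,-0.78,0,0],[1,-0.95,-0.78,0,0],[1,-0.95,-0.78,0,0],[1,-0.95,-0.78,0,0]]' >/dev/null && python3 -m handwheel '[[1,-0.95,-0.78,0,0],[1,-0.95,-0.78,0,0],[1,-0.95,-0.78,0,0],[1,-0.4,-0.3,0,0],[1,-0.23,-0.19,0,0]]' && python3 -m handwheel '[[1,0,0,0,0],[1,0,0,0,0],[1,0,0,0,0],[1,0,0,0,0],[1,0,0,0,0]]'
```

```text
time_s: 50.5
eef_pos: [422.8, -443.4, 319.0]
ee_rot: [[-0.002, 1.0, -0.001], [1.0, 0.002, 0.002], [0.002, -0.001, -1.0]]
wrist_force: [0.5, 0.8, -1.7]
grip_width: 0.509
finger_force: 60.5
time_s: 51.0
eef_pos: [424.8, -442.3, 320.4]
ee_rot: [[-0.005, 1.0, 0.0], [1.0, 0.005, -0.0], [-0.0, 0.0, -1.0]]
wrist_force: [-0.0, 0.4, -1.4]
grip_width: 0.51
finger_force: 60.5
```

```bash
python3 -m handwheel '[[1,-0.03,0,0.5,0],[1,0,0,1,0],[1,0,0,1,0],[1,0,0,1,0],[1,0,0,0.8,0]]' >/dev/null && python3 -m handwheel '[[1,0,0,0.4,0],[1,0,0,0.25,0],[1,0,0,0.1,0],[1,0,0,0,0],[1,0,0,0,0]]'
```

```text
time_s: 52.0
eef_pos: [424.7, -444.1, 195.4]
ee_rot: [[-0.004, 1.0, 0.001], [1.0, 0.004, -0.002], [-0.002, 0.001, -1.0]]
wrist_force: [-0.6, -0.1, -1.1]
grip_width: 0.513
finger_force: 60.5
```

```bash
python3 -m handwheel '[[1,0,0,0.14,0],[1,0,0,0.08,0],[1,0,0,0.04,0],[1,0,0,0.03,0],[1,0,0,0,0]]'
```

```text
time_s: 52.5
eef_pos: [424.8, -444.7, 189.6]
ee_rot: [[-0.004, 1.0, 0.002], [1.0, 0.004, -0.003], [-0.003, 0.002, -1.0]]
wrist_force: [-0.8, 0.4, 5.8]
grip_width: 0.516
finger_force: 61.9
```

Contact. I'll release, back off upward and away, and check the tray.

```bash
python3 -m handwheel '[[0.2,0,0,0,0],[-0.6,0,0,0,0],[-1,0,0,0,0],[-1,0,0,-0.4,0],[-1,0,0,-1,0]]' && python3 -m handwheel '[[-1,0,0,-1,0],[-1,0,0,-1,0],[-1,0,0,-1,0],[-1,0.5,0.2,-1,0],[-1,1,0.3,-0.4,0]]' >/dev/null && python3 -m handwheel '[[-1,1,0.3,0,0],[-1,1,0.3,0,0],[-1,1,0.3,0,0],[-1,0.5,0.2,0,0],[-1,0,0,0,0]]'>/dev/null && python3 -m handwheel '[[-1,0,0,0,0],[-1,0,0,0,0],[-1,0,0,0,0],[-1,0,0,0,0],[-1,0,0,0,0]]'
python3 - <<'E'
from h import *
o=get_obs();T=wristT(o);np.save("T9.npy",T);print(o["eef_pos"])
im=snapshot("wrist");cv2.imwrite("pics/w9.png",im[:,:,::-1])
for n,z in(("tall_shell",6),("cone",6),("short_shell",6),("plug",22)):
    print(n,[(np.round(d["location"]).tolist(),round(d["p"],2),ray("wrist",d["location"],z,T).round(1)) for d in pinpoint("wrist",n)[:2]])
E
```

```text
time_s: 53.0
eef_pos: [423.2, -442.1, 219.1]
ee_rot: [[-0.004, 1.0, -0.004], [1.0, 0.004, 0.005], [0.005, -0.004, -1.0]]
wrist_force: [-0.2, 0.2, 1.0]
grip_width: 1.006
finger_force: 0.0
time_s: 54.5
eef_pos: [463.6, -318.8, 331.7]
ee_rot: [[-0.003, 1.0, -0.0], [1.0, 0.003, 0.0], [0.0, -0.0, -1.0]]
wrist_force: [-0.0, -0.7, -0.2]
grip_width: 1.0
finger_force: 0.0
[ 463.56384158 -318.83357134  331.67383771]
tall_shell [([235.0, 292.0], 0.7, array([ 423.9, -449.8]))]
cone [([195.0, 375.0], 0.89, array([ 552.2, -383.3]))]
short_shell [([177.0, 315.0], 0.57, array([ 459.8, -354.4]))]
plug [([18.0, 414.0], 0.5, array([ 584.5, -144.1]))]
```

View pics/w9.png

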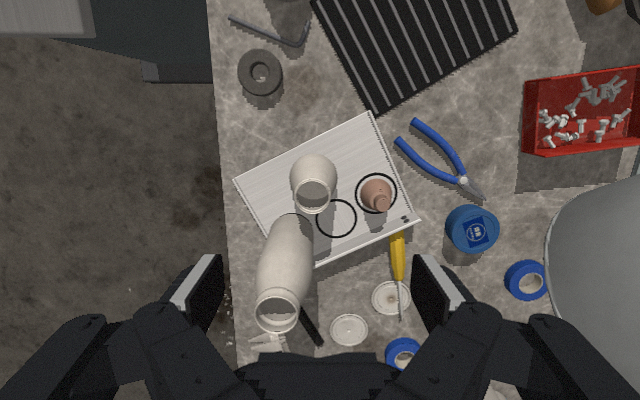

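All three stand on the tray, with rims at tall (277,311), short (313,194) and cone (382,202). The plug mark is empty. I'll compare positions numerically with the start picture.

```bash
python3 - <<'E'
import h; from h import *
P0=camera_params("wrist"); h.camera_params=lambda c:P0
from scipy.ndimage import map_coordinates as mc
t=np.linspace(-3.1,3.1,100)
for f,Tn in(("w2","T2"),("w9","T9")):
    T=np.load(Tn+".npy"); g=cv2.GaussianBlur(cv2.imread(f"pics/{f}.png",0),(3,3),0).astype(float)
    G=np.hypot(cv2.Sobel(g,cv2.CV_64F,1,0),cv2.Sobel(g,cv2.CV_64F,0,1))
    sc=lambda c,r,z:np.minimum(mc(G,proj("wrist",np.c_[c[0]+r*np.cos(t),c[1]+r*np.sin(t),np.full_like(t,z)],T).T,order=1),100).mean()
    for n,c0,r,z in(("tall",(424,-444),20.5,211),("short",(459,-352),21,117),("cone",(553,-379),10,62),("markcone",(553,-379),33,6)):
        s=max((sc((c0[0]+a,c0[1]+d),r,z),c0[0]+a,c0[1]+d) for a in np.arange(-6,6.1,.5) for d in np.arange(-6,6.1,.5)); print(f,n,np.round(s,1))
E
```

```text
w2 tall [  97.6  423.  -447. ]
w2 short [  96.5  456.5 -353.5]
w2 cone [  80.7  554.  -381. ]
w2 markcone [  97.   554.5 -380. ]
w9 tall [  96.6  424.  -447. ]
w9 short [  93.5  456.  -353.5]
w9 cone [  83.   554.5 -378.5]
w9 markcone [  99.5  553.5 -381.5]
```

```bash
python3 -c "
from plant import *
print(sign_off())"
```

```text
the job is handed in; nothing more can be done
None
```

The job is handed in after about 55 s of robot time. The plug stands upright on the larger ring, centred to about 1 mm. The tall and short shells are back within about 1 mm of where they started, and the cone stands upright inside its mark, about 2–4 mm off its start position. Nothing was knocked over, and the smaller ring was left alone.

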